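Bring the marked balance hole to the top and fit the balance plug

ROBOT

A 6-joint arm with a two-finger parallel gripper is mounted at the origin on a cart in front of the work surface, level with it; the furniture and walls round the work are solid. World frame = base frame: x ahead of the robot, y to its left, z up, the work surface at z = 0. Lengths are in mm, angles in rad, forces in N, time in s.
With the tool pointing down it reaches from about 425 to 1125 mm from the base axis. Payload 14.9 kg.
Tool frame: the origin (TCP) lies at the very end of the fingers, on their centre line; the grasp point (between the pads) lies 19 mm behind it; z points along the fingers, y is the line along which they close (so a half turn about z gives the same grasp; the last joint's range is limited). The gripper opens to 91 mm and grips with 3 to 60 N. Pads are 32 mm wide; open, the fingers measure 118 mm over their backs; the gripper's body (76 mm by 178 mm) begins 60 mm behind the grasp point.
Start: joints at [1.225, 0.379, 1.734, -0, 1.028, -0.033], TCP at [215.414, 666.044, 213.932] pointing down, gripper open.
Joint ranges: [-2.77, 2.77], [-0.74, 2.19], [0, 2.66], [-1.06, 4.2], [0.31, 2.87], [-3.08, 3.08]. Speed limits (rad/s): [1.89, 1.89, 2.39, 3.14, 3.14, 3.14].

INTERFACE

Orientations are given as a unit quaternion [w, x, y, z].
In Python, from station import robot gives the robot as it stands. The module is installed in compiled form; this text tells all that it offers.
- The arm moves only by the tool jog_arm, never from a script. Its argument "series" is one flat list of numbers, 7 for each row, row after row: the turn, a rotation vector about the tool's x, y, z in degrees, then the shift along the tool's x, y, z in mm, then the closure, from 0 (fully open) to 1 (shut). In form: [ax, ay, az, tx, ty, tz, gripper, ax, ay, az, tx, ty, tz, gripper, ...]. A call has 1 to 12 rows; each row is the pose to reach, as a shift and turn from the pose commanded when the call began, along the tool's axes at that moment; what a row does not reach only later rows make up. A row lasts 1/10 s, in which the tool goes at most 50 mm and 8.59 degrees, less where a joint would pass 70% of its speed; a pose out of reach is approached as far as the arm can. A call with a gripper value outside its range is refused whole. The fingers move at their own pace and stop on an object; the grip force is fixed at half the most. Time passes only in rows, so rows that repeat a pose let the fingers close. It gives the time, the measured TCP pose, the force, the opening and the grip force at its end, in the units of the state.
- robot.sense(): the state, without advancing time (a new reading comes with each control period).
- robot.snapshot(name): name is "side" or "top" or "wrist"; returns a dict with "image" (384x512x3 uint8, red, green, blue), "vfov" (degrees; the focal length in pixels is half the picture's height over the tangent of half this angle, whatever the lens; pixels are square), "cx", "cy" (the principal point, pixels), "dist_coeffs" ([k1, k2, p1, p2, k3] as OpenCV has them; the pictures are not rectified), "position" and "orientation" of the camera in the world; the wrist camera has in their place "tool_from_camera" (4x4, takes a point from camera to tool coordinates, whose origin is the TCP and whose axes are the flange's). Camera axes: x right, y down, z forward; pixel columns grow to the right and rows downward; lengths in mm; the calibration is good to about 2 mm. A picture is of the moment at which its call begins: read the wrist's pose just before it. There is no depth.
- robot.sign_off(): hands the job in; it is judged then, once.
Trained networks look in the newest picture that a camera, given by its name, has taken for a name from the list of things; names that differ only in an ending like _2 or _b are one class to them, and where a whole thing is asked for, a point or a joint stands for the part that bears it (a point fixed in the world has none). Each returns a list of dicts, best first, with "p" (0 to 1); they miss things now and then, are a little off and sometimes report something else, mostly with a low value. They report only what shows in the picture. A call takes as long as a camera call.
- robot.find_in(query, camera): "location" ([column, row] in pixels, amid what is visible of it).
- robot.place_of(query, camera): "location" ([column, row] in pixels: a listed point, or the origin of a listed thing).
The state is a dict: "t": time; "qpos": joint angles; "joint_velocities": joint speeds; "effort": joint torques, N m; "tcp_pos": TCP position; "eef_rot": TCP orientation; "contact_force": force on the tool from outside, world axes, zero at the start; "torque": the same for the moment, N m; "width": finger opening in mm; "grasp_force": force on a finger pad.
Only numpy, scipy, OpenCV 4.12 (cv2) and the standard library are available. Lean on these libraries where they do the work, as an engineer would, in place of code of your own. Each camera call takes 0.05 s, during which the arm holds its last target. There are 200 camera calls.

TASK

The rotor on the balancing stand has to get its correction weight: turn the drum with your fingertips on its rim, either way round, until the red mark and the open hole beside it, hidden underneath now, are at the very top, and take your hand off. Then fit the brass balance plug from the wooden block into that hole, fully home. The bearings hang on soft springs, so press and push only lightly (stay well under 15 N), never flick the drum into a spin, and leave the two steel plugs and the things around undisturbed.

Things in the scene. Friction and masses are not known exactly. Their poses are not given: they have to be found in the camera images.
- stand: Green balancing stand, fixed; base 180 x 200 x 14 mm. Origin: centre of its underside on the bench; z up; y along the level axle. Pedestals at y = +-78 mm (60 along x, 30 along y) carry sprung roller cradles up to 106 mm. On them lies an aluminium drum, radius 55 mm, 100 mm long (y -50 to +50), on a 13 mm shaft reaching from y = -108 (28 mm coupling) to +100 mm.
- nominal_axle (a point): Point on the stand over its origin, 105 mm up, where the drum's axle is at the nominal jack setting. The real axle and drum are up to 4 mm higher or lower: the jack nuts stand as the last job left them, and this is NOT measured by any of these entries; find the rim by touch. The cradle springs give about 5 N/mm vertically, with 8 mm travel down.
- finger_place (a point): Point on the stand (0, -20, 160 mm): nominal top of the rim in the middle of its clear bare-metal stretch (y -42 to +5 mm), good for a fingertip; the real rim is up to 4 mm off in height. The drum turns freely with slight drag (0.03 N m, about 0.5 N at the rim), stays where it is left and runs on a little if let go while moving.
- hole_up (a point): Point on the stand (0, 22, 160 mm): above the spot where the open hole's mouth comes when it is at the top (nominal rim height, same unmeasured 4 mm). The hole is radial, 10 mm diameter, 27 mm deep, its mouth in a flat spot face 23 x 20 mm, 1.2 mm below the rim (53.8 mm from the axle). A red line, 5 x 12 mm, lies beside it at y 34 to 46 mm.
- rotor (a joint): Drum angle about the stand's +y axis, rad, unlimited. At 0 or a whole turn (6.283) the open hole is straight up; it grows when the rim's top moves to the stand's +x. The hole stands at (sin, cos) of this angle in (x, z) from the axle, at y = +22 mm. It starts in the lower half. Brass discs in the same row are earlier corrections, flush, no holes.
- brass_plug: Brass balance plug, 40 g: shank 8 mm diameter, 24 mm long, tapered over the lowest 3.5 mm; above it a knurled round head 15 mm diameter, 20 mm tall (44 mm overall). Origin: centre of the shank's lower end; z along the plug towards the head. Stands in one of the block's three holes with its head on the block's top (origin 6 mm above the block's underside). Fully home in the drum its head rests on the spot face.
- steel_plug: Dark steel plug of the same shape in another hole of the block; stays there.
- steel_plug_b: Second dark steel plug of the same shape; stays in the block.
- rack: Wooden block 150 x 44 x 30 mm, fixed, origin at the centre of its underside; three loose holes of 12 mm diameter, 27 mm deep, in a row along its x axis at x = -50, 0 and +50 mm.
- check_weight: Brass-coloured 200 g check weight, 26 mm diameter, 44 mm tall, standing; origin: centre of its underside.
- bearing_ring: Ball race lying flat, 30 mm diameter, 8 mm tall, origin at the centre of its underside.

How it is judged (in metres and radians):
On the way, in this order (a step that is already met when the one before it is completed fails the run):
1. the open hole is at the top of the drum within 0.1 rad, the drum stands still and the hand is off it ((value of joint rotor between -0.1 and 0.1 rad or value of joint rotor between 6.1832 and 6.3832 rad or value of joint rotor between -6.3832 and -6.1832 rad or value of joint rotor between 12.4664 and 12.6664 rad) and velocity of joint rotor between -0.05 and 0.05 rad/s and contact force between anything else and stand below 0.1 N), for 0.3 s.
2. the brass plug is fully home in the hole (within 3 mm) (distance between brass_plug and hole_floor below 0.0073 m and angle between brass_plug's own z axis and vertical below 0.2 rad), for 0.2 s.
At the end, for the whole second after the job is handed in: The brass plug sits fully home in the drum's open hole (within 3 mm of head on spot face), the hole within 0.15 rad (9 degrees) of the top, drum and plug at rest and released; steel plugs still in the block, the check weight standing and the ball race within 20 mm of where it lay (all of step 2 and (value of joint rotor between -0.15 and 0.15 rad or value of joint rotor between 6.1332 and 6.4332 rad or value of joint rotor between -6.4332 and -6.1332 rad or value of joint rotor between 12.4164 and 12.7164 rad) and velocity of joint rotor between -0.05 and 0.05 rad/s and linear speed of brass_plug below 0.01 m/s and contact force between the fingers and brass_plug below 0.1 N and distance of each of steel_plug, steel_plug_b from where it was at the start of the episode below 0.015 m and distance of each of check_weight, bearing_ring from where it was at the start of the episode below 0.02 m and angle between check_weight's own z axis and vertical below 0.2 rad); the robot touches nothing.
It fails at once if anything presses on the stand or drum with more than 15 N (soft bearing springs) (contact force between anything else and stand above 15 N).
It fails at once if the drum is flicked into a spin (over 6 rad/s) (velocity of joint rotor above 6 rad/s or velocity of joint rotor below -6 rad/s).
It fails at once if a steel plug, the check weight or the ball race is knocked away (over 30 mm) (distance of any of steel_plug, steel_plug_b, check_weight, bearing_ring from where it was at the start of the episode above 0.03 m).
It also fails if it takes over 72 s, if anything falls off the work surface, if the arm or the gripper's body presses on something with over 40 N, if the wrist force passes 120 N, or if a joint passes its speed limit or range.

## Working session

There is one attempt and no reset: what is moved stays moved. The work goes in short steps, Python scripts to look and compute and a tool call to move; the robot and the scene stay as the last step left them, time stands still between calls to the robot, and variables do not carry over. Pictures are saved under pics/ and viewed, at most 14 in all, crops included, and the job is handed in when it is done.

Besides the shell and the picture viewer there is one more tool, called after "Emit:" as name(argument=value, ...) on one line, values as JSON. jog_arm: Moves the arm, as the interface text tells. Its arguments: {"type":"object","properties":{"series":{"type":"array"}},"required":["series"]}

```bash
mkdir -p pics
cat > h.py <<'E'
import numpy as np, cv2
from scipy.spatial.transform import Rotation as R
from station import robot
def rot(q): return R.from_quat([q[1],q[2],q[3],q[0]])
def cam(n):
    st=robot.sense(); s=robot.snapshot(n)
    f=s["image"].shape[0]/2/np.tan(np.radians(s["vfov"])/2)
    K=np.array([[f,0,s["cx"]],[0,f,s["cy"]],[0,0,1]]); D=np.array(s["dist_coeffs"],float)
    if n=="wrist":
        T=np.array(s["tool_from_camera"]); A=rot(st["eef_rot"]).as_matrix()
        Rm=A@T[:3,:3]; p=A@T[:3,3]+np.array(st["tcp_pos"])
    else: Rm=rot(s["orientation"]).as_matrix(); p=np.array(s["position"])
    return dict(K=K,D=D,R=Rm,p=p,img=s["image"])
def ray(c,uv):
    x=cv2.undistortPoints(np.array([[uv]],float),c["K"],c["D"])[0,0]
    d=c["R"]@np.array([x[0],x[1],1]); return c["p"],d/np.linalg.norm(d)
def atz(c,uv,z):
    p,d=ray(c,uv); return p+d*(z-p[2])/d[2]
def proj(c,P):
    r=cv2.Rodrigues(c["R"].T)[0]; return cv2.projectPoints(np.atleast_2d(np.array(P,float)),r,-c["R"].T@c["p"],c["K"],c["D"])[0][:,0]
def tri(c1,u1,c2,u2):
    p,d=ray(c1,u1);q,e=ray(c2,u2)
    s=np.linalg.lstsq(np.c_[d,-e],q-p,rcond=None)[0]; a=p+d*s[0];b=q+e*s[1]; return (a+b)/2,np.linalg.norm(a-b)
def save(c,n): cv2.imwrite("pics/"+n+".png",c["img"][:,:,::-1])
E
python3 - <<'E'
from h import *
np.set_printoptions(precision=1,suppress=True)
cs={n:cam(n) for n in("side","top","wrist")}
print({k:round(v,2) if not isinstance(v,(list,np.ndarray)) else np.round(v,3).tolist() for k,v in robot.sense().items()})
cv2.imwrite("pics/a.png",cv2.resize(np.vstack([np.hstack([cs["side"]["img"],cs["top"]["img"]])])[:,:,::-1],(800,300),interpolation=cv2.INTER_AREA))
save(cs["wrist"],"w0"); save(cs["top"],"t0"); save(cs["side"],"s0")
for n,c in cs.items():
    print(n,c["p"],c["R"][:,2])
    for q in ["stand","nominal_axle","finger_place","hole_up","brass_plug","steel_plug","rack","check_weight","bearing_ring"]:
        print(q,[(np.round(d["location"]),round(d["p"],2)) for d in robot.place_of(q,n)[:3]])
E
```

```text
{'t': 0.15, 'qpos': [1.225, 0.379, 1.735, -0.0, 1.028, -0.033], 'joint_velocities': [-0.002, -0.002, -0.001, -0.001, -0.0, -0.002], 'effort': [0.002, -76.411, -43.465, 0.065, 0.041, 0.0], 'tcp_pos': [215.301, 665.751, 213.431], 'eef_rot': [-0.0, 0.156, 0.988, -0.0], 'contact_force': [0.264, -0.831, 0.415], 'torque': [0.0, -0.036, -0.034], 'grasp_force': 0.0, 'width': 91.17}
side [ 331.7 -792.3  616.9] [ 0.3  0.8 -0.6]
stand [(array([207., 214.]), 0.69)]
nominal_axle [(array([207., 174.]), 0.95), (array([205., 212.]), 0.56)]
finger_place [(array([209., 156.]), 0.88), (array([248., 305.]), 0.21)]
hole_up [(array([198., 145.]), 0.78)]
brass_plug [(array([269., 297.]), 0.67)]
steel_plug [(array([218., 313.]), 0.56), (array([245., 302.]), 0.51)]
rack [(array([244., 305.]), 0.63)]
check_weight [(array([295., 240.]), 0.71)]
bearing_ring [(array([317., 217.]), 0.69)]
top [ 473.5 -170.6  996.3] [ 0.1  0.  -1. ]
stand [(array([210., 217.]), 0.91)]
nominal_axle [(array([204., 214.]), 0.58)]
finger_place [(array([210., 205.]), 0.62)]
hole_up [(array([194., 217.]), 0.84)]
brass_plug [(array([320., 204.]), 0.48)]
steel_plug [(array([317., 218.]), 0.53), (array([315., 238.]), 0.51)]
rack [(array([318., 219.]), 0.6)]
check_weight [(array([270., 158.]), 0.5)]
bearing_ring [(array([252., 138.]), 0.56)]
wrist [138.2 691.1 385.4] [ 0.3 -0.1 -1. ]
stand []
nominal_axle []
finger_place []
hole_up []
brass_plug []
steel_plug []
rack []
check_weight []
bearing_ring []
```

Run:
```python
from h import *
np.set_printoptions(precision=1,suppress=True)
t=cam("top"); s=cam("side")
print(t["R"],s["K"])
P={"stand":((207,214),(210,217)),"axle":((207,174),(204,214)),"finger":((209,156),(210,205)),"hole":((198,145),(194,217)),"brass":((269,297),(320,204)),"st1":((218,313),(315,238)),"st2":((245,302),(317,218)),"rack":((244,305),(318,219)),"cw":((295,240),(270,158)),"ring":((317,217),(252,138))}
for k,(a,b) in P.items(): print(k,*tri(s,a,t,b))
```

```text
[[ 0.  -1.   0.1]
 [-1.  -0.   0. ]
 [-0.  -0.1 -1. ]] [[413.6   0.  253.7]
 [  0.  413.6 188.3]
 [  0.    0.    1. ]]
stand [502.5 -50.9  -7.3] 5.586145772079705
axle [507.9 -49.8 104.5] 8.783906326550158
finger [518.9 -68.3 160. ] 7.640307184490588
hole [497.2 -36.8 173.2] 6.575683932194621
brass [ 540.8 -345.1   14.3] 2.6024378843266325
st1 [ 448.3 -334.8   -0.7] 6.049576903648058
st2 [ 500.4 -337.4    9.9] 8.81906367112256
rack [ 497.6 -340.6    6.6] 9.430063779802897
cw [ 663.2 -208.6   -4.5] 7.461329195523579
ring [ 728.2 -161.6    2.3] 16.677448714260507
```

View pics/a.png

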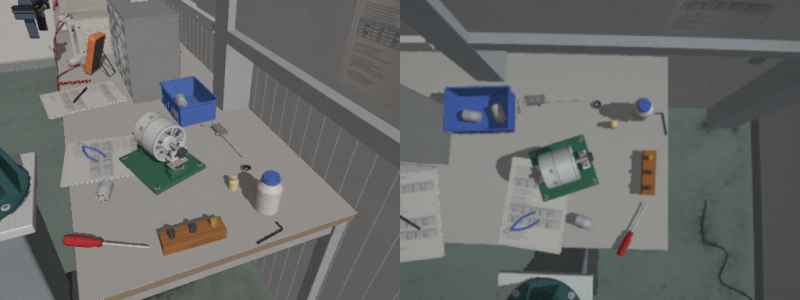

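The side view shows the drum on the green stand, with the rack in front carrying two dark plugs and the brass one at its right end. The check weight and ball race are beyond the stand. No red mark shows. I'll move above the stand for a close look.

Emit:
jog_arm(series=[8e-15, 0, 76, -496, -592, -90, 0, 0, 0, 76, -496, -592, -90, 0, 0, 0, 76, -496, -592, -90, 0, 0, 0, 76, -496, -592, -90, 0, 0, 0, 76, -496, -592, -90, 0, 0, 0, 76, -496, -592, -90, 0, 0, 0, 76, -496, -592, -90, 0, 0, 0, 76, -496, -592, -90, 0, 0, 0, 76, -496, -592, -90, 0, 0, 0, 76, -496, -592, -90, 0, 0, 0, 76, -496, -592, -90, 0, 0, 0, 76, -496, -592, -90, 0])

```text
t: 2.8
tcp_pos: [439.4, 111.6, 284.0]
eef_rot: [0.0, 0.731, 0.683, 0.0]
contact_force: [0.4, 1.4, 0.8]
width: 90.9
grasp_force: 0.0
```

Emit:
jog_arm(series=[0, 0, 0, -157, 77, -20, 0.9, 0, 0, 0, -157, 77, -20, 0.9, 0, 0, 0, -157, 77, -20, 0.9, 0, 0, 0, -157, 77, -20, 0.9, 0, 0, 0, -157, 77, -20, 0.9, 0, 0, 0, -157, 77, -20, 0.9])

```text
t: 3.4
tcp_pos: [505.0, -48.6, 303.2]
eef_rot: [-0.0, 0.731, 0.682, -0.0]
contact_force: [-0.5, -0.2, -0.3]
width: 46.1
grasp_force: 0.0
```

Run:
```python
from h import *
np.set_printoptions(precision=1,suppress=True)
c=cam("wrist"); st=robot.sense(); print(st["tcp_pos"],st["eef_rot"],st["contact_force"],st["width"],c["p"])
save(c,"w1")
for q,z in [("stand",0),("nominal_axle",105),("finger_place",160),("hole_up",160),("brass_plug",6),("steel_plug",6),("rack",0),("check_weight",0),("bearing_ring",0)]:
    for d in robot.place_of(q,"wrist")[:3]: print(q,np.array(d["location"]),round(d["p"],2),atz(c,d["location"],z))
```

```text
[504.7 -47.9 303.2] [-0.   0.7  0.7 -0. ] [0.5 0.5 1. ] 42.16965500780321 [510.   32.1 475.2]
stand [261.7 150. ] 0.94 [504.9 -46.9   0. ]
finger_place [270.  196.2] 0.86 [511.7 -67.9 160. ]
hole_up [256.4 154. ] 0.57 [501.2 -23.9 160. ]
hole_up [240.3 322.9] 0.52 [ 468.5 -217.   160. ]
brass_plug [298.5 322.1] 0.4 [ 547.  -343.9    6. ]
steel_plug [242.3 323.7] 0.58 [ 451.5 -340.6    6. ]
steel_plug [269.2 320.9] 0.44 [ 497.5 -338.2    6. ]
rack [266.9 318.4] 0.57 [ 493.7 -337.6    0. ]
bearing_ring [417.9 209.7] 0.57 [ 738.5 -156.1    0. ]
```

View pics/w1.png

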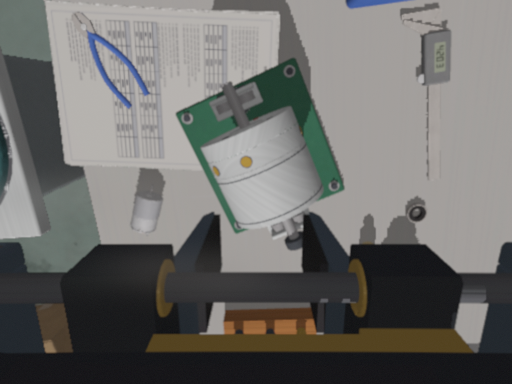

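The wrist view shows the stand around (262,150), turned so that its +y (hole row, brass discs at (246,162) and (216,170)) points up and left. The ball race is at (417,213). I'll fit the base corners for position and yaw.

```bash
cat >> h.py <<'E'
def standfit(c,roi=None):
    from scipy.optimize import least_squares
    hsv=cv2.cvtColor(c["img"],cv2.COLOR_RGB2HSV)
    m=cv2.inRange(hsv,(60,90,30),(90,255,200)); 
    n,l,s,_=cv2.connectedComponentsWithStats(m)
    m0=np.zeros_like(m)
    u=proj(c,[505,-50,14])[0]
    yy,xx=np.mgrid[:m.shape[0],:m.shape[1]]
    m=m*((np.hypot(xx-u[0],yy-u[1])<(roi or 140))).astype(np.uint8)
    m=cv2.morphologyEx(m,cv2.MORPH_OPEN,np.ones((3,3)))
    pts=np.argwhere(m)[:,::-1]
    h=cv2.convexHull(pts.astype(np.int32)).astype(np.float32)
    hp=h[:,0]
    # sample hull edges, only long (straight) ones
    P=[]
    for a,b in zip(hp,np.roll(hp,-1,0)):
        k=int(np.linalg.norm(b-a)); P+= [a+(b-a)*i/k for i in range(0,k,2)] if k>1 else []
    W=np.array([atz(c,p,14) for p in P])[:,:2]
    def f(v):
        a=v[2]; d=(W-v[:2]); X=d@[np.cos(a),np.sin(a)]; Y=d@[-np.sin(a),np.cos(a)]
        return np.maximum(abs(X)-90,abs(Y)-100)
    best=min((least_squares(f,[505,-50,y0],loss="soft_l1",f_scale=1.5) for y0 in (.2,.45,.7)),key=lambda r:r.cost)
    return best.x,np.median(abs(f(best.x)))
E
python3 - <<'E'
from h import *
np.set_printoptions(precision=3,suppress=True)
for n in("wrist","top","side"): print(n,*standfit(cam(n)))
E
```

```text
wrist [506.159 -48.017   0.346] 2.164820300546559
top [507.396 -45.129   0.296] 3.479372398878901
side [505.656 -55.338   0.335] 1.540669430069542
```

```bash
cat >> h.py <<'E'
def S(v,P):
    P=np.atleast_2d(np.array(P,float)); a=v[2]; Rz=np.array([[np.cos(a),-np.sin(a),0],[np.sin(a),np.cos(a),0],[0,0,1]])
    return P@Rz.T+[v[0],v[1],0]
def overlay(c,v,name,h=105,s=3,crop=None):
    im=cv2.resize(c["img"][:,:,::-1],None,fx=s,fy=s,interpolation=cv2.INTER_CUBIC)
    t=np.linspace(0,2*np.pi,40)
    L=[([[-90,-100,14],[90,-100,14],[90,100,14],[-90,100,14],[-90,-100,14]],(0,0,255))]
    for y in(-50,50): L.append((np.c_[55*np.sin(t),0*t+y,h+55*np.cos(t)],(255,0,255)))
    L.append(([[0,-108,h],[0,100,h]],(255,255,0)))
    for P,col in L:
        p=proj(c,S(v,P)); cv2.polylines(im,[np.int32((p+.5)*s*8)],False,col,1,cv2.LINE_AA,3)
    if crop: x0,y0,x1,y1=[int(k*s) for k in crop]; im=im[y0:y1,x0:x1]
    cv2.imwrite("pics/"+name+".png",im); print(im.shape)
E
python3 - <<'E'
from h import *
c=cam("wrist");t=cam("top");s=cam("side");v=[506,-48.5,.338]
overlay(c,v,"o1",crop=(170,50,350,250));overlay(t,v,"o2",s=4,crop=(150,150,260,280));overlay(s,v,"o3",s=3,crop=(140,130,270,260))
a=[cv2.resize(cv2.imread(f"pics/{n}.png"),(400,400) if n!="o1" else (400,444))[:400] for n in("o1","o2")]
cv2.imwrite("pics/o.png",np.hstack(a))
E
```

```text
(600, 540, 3)
(520, 440, 3)
(390, 390, 3)
```

View pics/o.png

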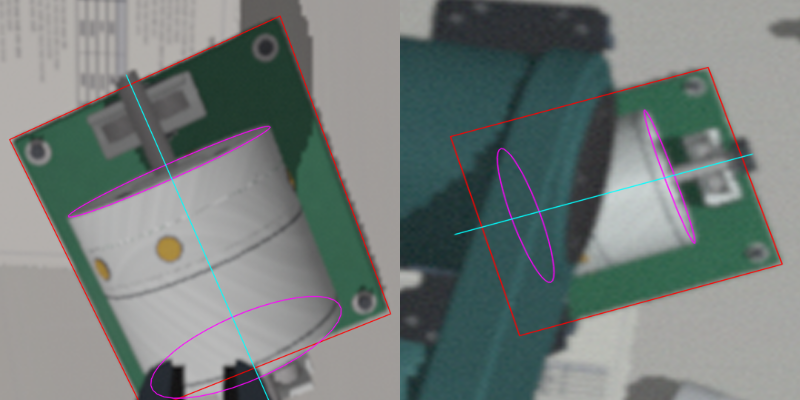

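The overlay fits: stand at (506, -48.5), yaw 0.338. Next is the finger place, with the gripper shut and its x axis along the stand's y.

Emit:
jog_arm(series=[0, 0, -8, -19, 9, 40, 1, 0, 0, -16, -19, 9, 80, 1, 0, 0, -23.4, -19, 9, 118, 1, 0, 0, -23.4, -19, 9, 118, 1, 0, 0, -23.4, -19, 9, 118, 1, 0, 0, -23.4, -19, 9, 118, 1])

```text
t: 4.8
tcp_pos: [514.0, -68.0, 187.5]
eef_rot: [0.001, 0.579, 0.816, 0.001]
contact_force: [-0.6, -0.3, 0.2]
width: 0.6
grasp_force: 0.0
```

Run:
```python
from h import *
np.set_printoptions(precision=3,suppress=True)
c=cam("wrist");st=robot.sense();print(st["tcp_pos"],rot(st["eef_rot"]).as_matrix(),st["contact_force"],st["width"])
print(standfit(c,400))
overlay(c,[506,-48.5,.338],"o4",s=1.5)
```

```text
[514.063 -68.02  187.56 ] [[-0.331  0.944  0.003]
 [ 0.944  0.331 -0.001]
 [-0.002  0.003 -1.   ]] [0.083 0.145 0.098] 0.6769892225452833
(array([505.931, -47.665,   0.345]), np.float64(2.0181969103161066))
(576, 768, 3)
```

View pics/o4.png

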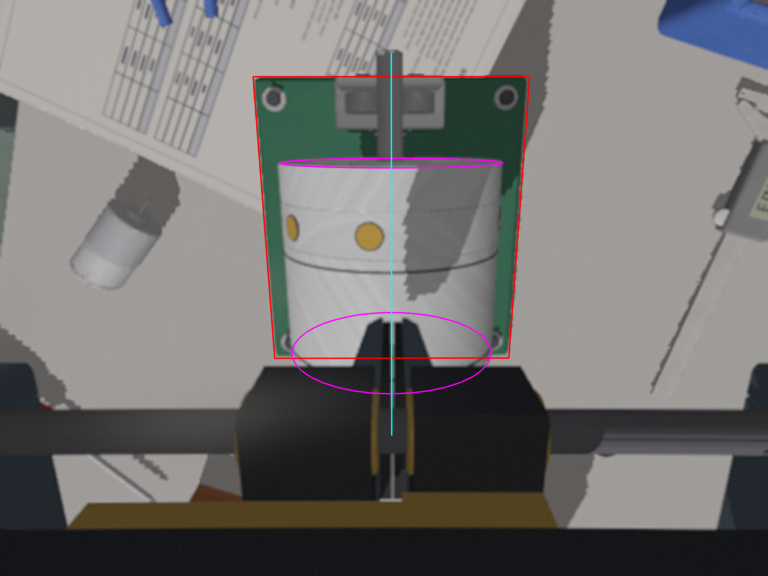

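The fit is good and the fingertips are over the rim. I'll descend to find it by touch.

Emit:
jog_arm(series=[0, 0, 0, 0, -1, 10, 1, 0, 0, 0, 0, -1, 20, 1, 0, 0, 0, 0, -1, 22, 1, 0, 0, 0, 0, -1, 22, 1])

```text
t: 5.25
tcp_pos: [511.5, -68.1, 162.8]
eef_rot: [-0.0, 0.577, 0.816, -0.0]
contact_force: [-0.4, 0.5, 0.1]
width: 0.7
grasp_force: 0.0
```

Emit:
jog_arm(series=[0, 0, 0, 0, 0, 1, 1, 0, 0, 0, 0, 0, 1.6, 1, 0, 0, 0, 0, 0, 1.6, 1])

```text
t: 5.55
tcp_pos: [511.9, -68.2, 161.9]
eef_rot: [0.0, 0.577, 0.817, 0.0]
contact_force: [0.1, -0.5, 0.4]
width: 0.6
grasp_force: 0.0
```

Emit:
jog_arm(series=[0, 0, 0, 0, 0, 0.8, 1, 0, 0, 0, 0, 0, 1.5, 1, 0, 0, 0, 0, 0, 1.5, 1])

```text
t: 5.85
tcp_pos: [511.8, -68.2, 160.2]
eef_rot: [-0.0, 0.577, 0.817, -0.0]
contact_force: [-0.1, 0.0, 0.3]
width: 0.5
grasp_force: 0.0
```

Emit:
jog_arm(series=[0, 0, 0, 0, 0, 0.7, 1, 0, 0, 0, 0, 0, 1.3, 1, 0, 0, 0, 0, 0, 1.3, 1])

```text
t: 6.15
tcp_pos: [512.0, -68.2, 159.1]
eef_rot: [0.0, 0.577, 0.817, 0.0]
contact_force: [-0.1, 0.8, 2.3]
width: 0.4
grasp_force: 1.6
```

```bash
python3 -c "
from h import *
for i in range(4):
    s=robot.sense(); print(s['tcp_pos'],s['contact_force'])"
```

```text
[511.96249515 -68.20573162 159.09267268] [-0.05313957  0.7588153   2.32239004]
[511.96249515 -68.20573162 159.09267268] [-0.05313957  0.7588153   2.32239004]
[511.96249515 -68.20573162 159.09267268] [-0.05313957  0.7588153   2.32239004]
[511.96249515 -68.20573162 159.09267268] [-0.05313957  0.7588153   2.32239004]
```

Emit:
jog_arm(series=[0, 0, 0, 0, 0, 0.4, 1, 3, 0, 0, 0, 2.9, 0.5, 1, 9, 0, 0, 0, 8.6, 1.1, 1, 17, 0, 0, 0, 16.1, 2.8, 1, 25, 0, 0, 0, 23.2, 5.5, 1, 31, 0, 0, 0, 28.3, 8.2, 1, 34, 0, 0, 0, 30.8, 9.7, 1, 35, 0, 0, 0, 31.5, 10.3, 1, 35, 0, 0, 0, 31.5, 10.3, 1, 35, 0, 0, 0, 31.5, 10.3, 1])

```text
t: 7.15
tcp_pos: [542.7, -57.6, 148.9]
eef_rot: [-0.173, 0.551, 0.779, -0.245]
contact_force: [4.2, 1.8, 5.9]
width: 0.6
grasp_force: 3.7
```

```bash
cat >> h.py <<'E'
V=[505.7,-48.4,.338]
def report(n=None):
    c=cam("wrist"); 
    if n: save(c,n)
    s=robot.sense(); M=rot(s["eef_rot"]).as_matrix(); Rz=R.from_euler("z",-V[2]).as_matrix()
    d=Rz@(np.array(s["tcp_pos"])-[V[0],V[1],0])
    print("t",s["t"],"tcp stand",d.round(1),"tool z stand",(Rz@M[:,2]).round(3),"F stand",(Rz@s["contact_force"]).round(2),"w",round(s["width"],1))
    # coloured spots on the drum: angle from image
    hsv=cv2.cvtColor(c["img"],cv2.COLOR_RGB2HSV)
    ref=np.array([[np.radians(a),y] for a in range(-100,101,1) for y in (22,30,38,42)])
    P=S(V,np.c_[54*np.sin(ref[:,0]),ref[:,1],104.5+54*np.cos(ref[:,0])]); u=proj(c,P)
    for nm,m in(("brass",cv2.inRange(hsv,(14,110,80),(28,255,255))),("red",cv2.inRange(hsv,(0,130,60),(8,255,255))|cv2.inRange(hsv,(170,130,60),(180,255,255))),("dark",cv2.inRange(hsv,(0,0,0),(180,255,60)))):
        k,l,st,ce=cv2.connectedComponentsWithStats(m)
        for i in range(1,k):
            if st[i,4]<15 or st[i,4]>1500: continue
            # intersect ray with cylinder
            p,dr=ray(c,ce[i]); p=Rz@(p-[V[0],V[1],0]); dr=Rz@dr; p[2]-=104.5
            A=dr[0]**2+dr[2]**2;B=p[0]*dr[0]+p[2]*dr[2];C=p[0]**2+p[2]**2-54.5**2;D=B*B-A*C
            if D<0: continue
            q=p+dr*(-B-D**.5)/A
            if -45<q[1]<52: print(nm,st[i,4],"angle deg",round(np.degrees(np.arctan2(q[0],q[2])),1),"y",round(q[1],1))
E
python3 -c "
from h import *
report('w2')"
```

```text
t 7.2 tcp stand [ 31.8 -20.9 149. ] tool z stand [-0.572 -0.002 -0.82 ] F stand [ 3.89 -0.65  5.46] w 0.5
brass 94 angle deg -20.6 y 21.7
brass 304 angle deg 26.4 y 22.0
dark 830 angle deg 34.6 y -24.7
```

Emit:
jog_arm(series=[0, 0, 0, 0, 0, -12, 1, -8.5, 0, 0, 0, -9.9, -11.3, 1, -17, 0, 0, 0, -19.6, -9.1, 1, -25.5, 0, 0, 0, -28.8, -5.5, 1, -34, 0, 0, 0, -37.5, -0.5, 1, -42.5, 0, 0, 0, -45.3, 5.6, 1, -51, 0, 0, 0, -52.1, 12.8, 1, -59.5, 0, 0, 0, -57.7, 21, 1, -68, 0, 0, 0, -62.1, 29.9, 1, -70, 0, 0, 0, -63, 32.1, 1, -70, 0, 0, 0, -53.6, 35.5, 1, -70, 0, 0, 0, -53.6, 35.5, 1])

```text
t: 8.4
tcp_pos: [480.2, -79.2, 149.8]
eef_rot: [0.174, 0.551, 0.778, 0.246]
contact_force: [-0.6, 0.3, -0.5]
width: 0.6
grasp_force: 0.0
```

```bash
python3 -c "
from h import *
report('w3')"
```

```text
t 8.45 tcp stand [-34.1 -20.6 149.8] tool z stand [ 0.574  0.001 -0.819] F stand [-0.39  0.56 -0.4 ] w 0.6
brass 235 angle deg -63.6 y 21.6
brass 282 angle deg -17.5 y 21.6
```

Emit:
jog_arm(series=[0, 0, 0, 0, 0, 1.7, 1, 3, 0, 0, 0, 2.9, 1.8, 1, 10, 0, 0, 0, 9.6, 2.5, 1, 18, 0, 0, 0, 17.1, 4.4, 1, 26, 0, 0, 0, 24.2, 7.3, 1, 34, 0, 0, 0, 30.9, 11.2, 1, 42, 0, 0, 0, 37, 15.9, 1, 50, 0, 0, 0, 42.4, 21.5, 1, 58, 0, 0, 0, 46.9, 27.7, 1, 64, 0, 0, 0, 49.7, 32.8, 1, 68, 0, 0, 0, 51.3, 36.3, 1, 70, 0, 0, 0, 52, 38.1, 1])

```text
t: 9.65
tcp_pos: [543.7, -57.0, 148.6]
eef_rot: [-0.174, 0.55, 0.778, -0.249]
contact_force: [0.6, 0.2, 3.0]
width: 0.3
grasp_force: 1.8
```

Emit:
jog_arm(series=[0, 0, 0, 0, 0, 0, 1, 0, 0, 0, 0, 0, 0, 1])

```text
t: 9.85
tcp_pos: [542.6, -57.5, 149.4]
eef_rot: [-0.172, 0.551, 0.779, -0.245]
contact_force: [2.2, 1.6, 4.4]
width: 0.2
grasp_force: 2.5
```

```bash
python3 -c "
from h import *
report('w4')"
```

```text
t 9.9 tcp stand [ 31.4 -20.8 149.7] tool z stand [-0.572 -0.002 -0.821] F stand [3.96 0.35 3.65] w 0.5
brass 58 angle deg -31.5 y 20.9
brass 239 angle deg 64.3 y 22.1
brass 288 angle deg 18.1 y 21.9
dark 819 angle deg 34.2 y -24.6
```

Emit:
jog_arm(series=[0, 0, 0, 0, 0, -12, 1, -8.5, 0, 0, 0, -9.9, -11.3, 1, -17, 0, 0, 0, -19.6, -9.1, 1, -25.5, 0, 0, 0, -28.8, -5.5, 1, -34, 0, 0, 0, -37.5, -0.5, 1, -42.5, 0, 0, 0, -45.3, 5.6, 1, -51, 0, 0, 0, -52.1, 12.8, 1, -59.5, 0, 0, 0, -57.7, 21, 1, -68, 0, 0, 0, -62.1, 29.9, 1, -70, 0, 0, 0, -63, 32.1, 1, -70, 0, 0, 0, -53.6, 35.5, 1, -70, 0, 0, 0, -53.6, 35.5, 1])

```text
t: 11.1
tcp_pos: [480.0, -79.3, 150.4]
eef_rot: [0.175, 0.551, 0.778, 0.246]
contact_force: [-0.4, 0.1, 0.4]
width: 0.5
grasp_force: 0.0
```

```bash
python3 -c "
from h import *
report('w5')
c=cam('side');cv2.imwrite('pics/s5.png',cv2.resize(c['img'][100:260,120:300,::-1],None,fx=3,fy=3))
a=cv2.imread('pics/w5.png');cv2.imwrite('pics/c5.png',np.hstack([a[:,:400],cv2.resize(cv2.imread('pics/s5.png'),(400,384))]))"
```

```text
t 11.15 tcp stand [-34.4 -20.7 150.5] tool z stand [ 0.575  0.    -0.818] F stand [ 0.28  0.17 -0.49] w 0.7
brass 97 angle deg 23.1 y 21.4
brass 305 angle deg -26.1 y 21.7
```

View pics/c5.png

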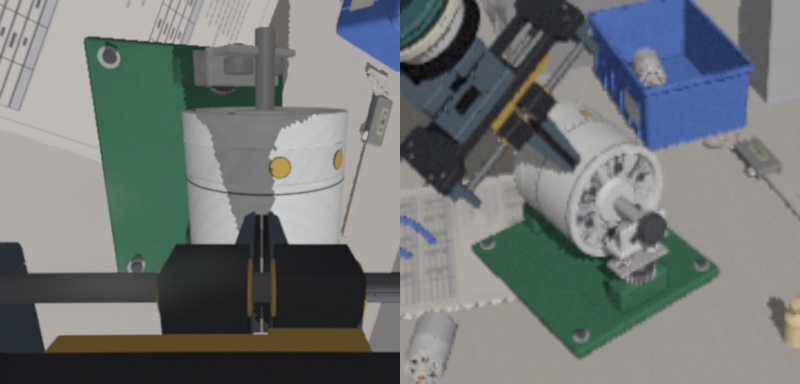

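Emit:
jog_arm(series=[0, 0, 0, 0, 0, 1.8, 1, 3, 0, 0, 0, 2.9, 1.9, 1, 10, 0, 0, 0, 9.6, 2.6, 1, 18, 0, 0, 0, 17.1, 4.5, 1, 26, 0, 0, 0, 24.2, 7.4, 1, 34, 0, 0, 0, 30.9, 11.3, 1, 42, 0, 0, 0, 37, 16, 1, 49, 0, 0, 0, 41.8, 20.8, 1, 56, 0, 0, 0, 45.9, 26.2, 1, 62, 0, 0, 0, 48.8, 31.1, 1, 67, 0, 0, 0, 50.9, 35.5, 1, 70, 0, 0, 0, 52, 38.2, 1])

```text
t: 12.4
tcp_pos: [543.6, -57.0, 149.0]
eef_rot: [-0.174, 0.55, 0.778, -0.248]
contact_force: [0.8, 0.1, 3.0]
width: 0.2
grasp_force: 1.5
```

```bash
python3 -c "
from h import *
report('w6')"
```

```text
t 12.45 tcp stand [ 33.1 -20.7 148.5] tool z stand [-0.579 -0.004 -0.816] F stand [3.27 0.97 3.69] w 0.1
brass 68 angle deg 100.4 y 21.6
brass 230 angle deg 5.4 y 21.7
brass 283 angle deg 51.7 y 22.0
dark 822 angle deg 35.4 y -24.6
```

Emit:
jog_arm(series=[0, 0, 0, 0, 0, -12, 1, -8.5, 0, 0, 0, -9.9, -11.3, 1, -17, 0, 0, 0, -19.6, -9.1, 1, -25.5, 0, 0, 0, -28.8, -5.5, 1, -34, 0, 0, 0, -37.5, -0.5, 1, -42.5, 0, 0, 0, -45.3, 5.6, 1, -51, 0, 0, 0, -52.1, 12.8, 1, -59.5, 0, 0, 0, -57.7, 21, 1, -68, 0, 0, 0, -62.1, 29.9, 1, -70, 0, 0, 0, -63, 32.1, 1, -70, 0, 0, 0, -53.6, 35.5, 1, -70, 0, 0, 0, -53.6, 35.5, 1])

```text
t: 13.65
tcp_pos: [480.4, -79.6, 151.2]
eef_rot: [0.176, 0.551, 0.778, 0.246]
contact_force: [-0.2, 0.1, 0.2]
width: 0.3
grasp_force: 0.0
```

```bash
python3 -c "
from h import *
report('w7')"
```

```text
t 13.7 tcp stand [-34.  -21.  151.3] tool z stand [ 0.575 -0.001 -0.818] F stand [-0.62  0.17 -0.76] w 0.5
brass 159 angle deg 9.5 y 21.5
red 54 angle deg -88.8 y 39.7
```

The red mark is in view at -89°. One more full stroke, then trim.

Emit:
jog_arm(series=[0, 0, 0, 0, 0, 2.4, 1, 3, 0, 0, 0, 2.9, 2.5, 1, 10, 0, 0, 0, 9.6, 3.2, 1, 18, 0, 0, 0, 17.1, 5.1, 1, 26, 0, 0, 0, 24.2, 8, 1, 34, 0, 0, 0, 30.9, 11.9, 1, 42, 0, 0, 0, 37, 16.6, 1, 49, 0, 0, 0, 41.8, 21.4, 1, 56, 0, 0, 0, 45.9, 26.8, 1, 62, 0, 0, 0, 48.8, 31.7, 1, 67, 0, 0, 0, 50.9, 36.1, 1, 70, 0, 0, 0, 52, 38.8, 1])

```text
t: 14.9
tcp_pos: [544.4, -56.8, 149.0]
eef_rot: [-0.173, 0.55, 0.778, -0.248]
contact_force: [-1.4, 0.7, -0.4]
width: 0.2
grasp_force: 0.0
```

```bash
python3 -c "
from h import *
report('w8')"
```

```text
t 14.95 tcp stand [ 33.7 -20.7 148.4] tool z stand [-0.578 -0.004 -0.816] F stand [1.8  0.33 3.66] w 0.5
brass 123 angle deg 85.6 y 21.9
brass 315 angle deg 39.4 y 21.9
dark 826 angle deg 36.1 y -25.1
```

Emit:
jog_arm(series=[0, 0, 0, 0, 0, -12, 1, -8.5, 0, 0, 0, -9.9, -11.3, 1, -17, 0, 0, 0, -19.6, -9.1, 1, -25.5, 0, 0, 0, -28.8, -5.5, 1, -34, 0, 0, 0, -37.5, -0.5, 1, -42.5, 0, 0, 0, -45.3, 5.6, 1, -50, 0, 0, 0, -51.3, 12, 1, -50, 0, 0, 0, -44.1, 18, 1, -50, 0, 0, 0, -43.7, 18.4, 1])

```text
t: 15.85
tcp_pos: [498.7, -73.3, 159.8]
eef_rot: [0.076, 0.573, 0.809, 0.106]
contact_force: [0.3, 0.3, 1.0]
width: 0.8
grasp_force: 0.0
```

```bash
python3 -c "
from h import *
report('w9')"
```

```text
t 15.9 tcp stand [-14.1 -21.3 159.9] tool z stand [ 0.259 -0.001 -0.966] F stand [0.04 0.63 0.42] w 0.2
brass 93 angle deg 43.7 y 21.4
red 88 angle deg -56.2 y 39.7
```

View pics/w9.png

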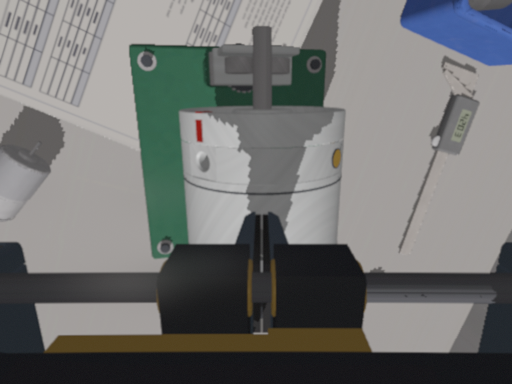

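The red mark is at (199,130) with the bare spot face beside it at (203,162), about -56°. The last stroke slipped partly, so I'll stroke about 50° more with slightly more press.

Emit:
jog_arm(series=[0, 0, 0, 0, 0, 2.4, 1, 0, 0, 0, 0, 0, 2.8, 1, 3, 0, 0, 0, 2.8, 2.9, 1, 9, 0, 0, 0, 8.5, 3.5, 1, 16, 0, 0, 0, 14.9, 4.9, 1, 24, 0, 0, 0, 22, 7.5, 1, 32, 0, 0, 0, 28.7, 11, 1, 39, 0, 0, 0, 34.1, 14.9, 1, 45, 0, 0, 0, 38.3, 18.7, 1, 49, 0, 0, 0, 40.9, 21.4, 1, 50, 0, 0, 0, 41.5, 22.2, 1, 50, 0, 0, 0, 41.5, 22.2, 1])

```text
t: 17.1
tcp_pos: [543.9, -57.1, 147.9]
eef_rot: [-0.173, 0.55, 0.779, -0.246]
contact_force: [4.2, 0.4, 6.2]
width: 0.5
grasp_force: 3.8
```

```bash
python3 -c "
from h import *
report('w10')"
```

```text
t 17.15 tcp stand [ 33.  -20.8 148.2] tool z stand [-0.573 -0.003 -0.82 ] F stand [ 3.84 -0.96  6.35] w 0.7
brass 95 angle deg 91.4 y 22.1
red 83 angle deg -6.9 y 39.8
dark 824 angle deg 36.3 y -24.6
```

Emit:
jog_arm(series=[2.5, 0, 0, 0, 2.4, 0, 1, 5, 0, 0, 0, 4.7, 0.2, 1, 5.5, 0, 0, 0, 5.2, 0.2, 1, 5.5, 0, 0, 0, 5.2, 0.2, 1, 5.5, 0, 0, 0, 5.2, 0.2, 1, 5.5, 0, 0, 0, 5.2, -6, 1, 5.5, 0, 0, 0, 5.2, -25, 1, -2, 0, 0, 0, -2, -40, 1])

```text
t: 17.95
tcp_pos: [563.1, -49.5, 180.4]
eef_rot: [-0.165, 0.553, 0.783, -0.233]
contact_force: [-0.8, 0.0, -0.5]
width: 0.6
grasp_force: 0.0
```

```bash
python3 -c "
from h import *
report('w11')"
```

```text
t 18.0 tcp stand [ 54.9 -21.  185.1] tool z stand [-0.533 -0.003 -0.846] F stand [ 6.07 -2.78  5.34] w 0.6
brass 50 angle deg 95.5 y 22.1
red 68 angle deg -3.1 y 39.9
```

Emit:
jog_arm(series=[-8.5, 0, 0, 0, -20, -10, 0.7, -17, 0, 0, 0, -40, -18, 0.7, -25.5, 0, 0, 0, -60, -20, 0.7, -33, 0, 0, 0, -79, -20, 0.7, -33, 0, 0, 0, -79, -20, 0.7, -33, 0, 0, 0, -79, -20, 0.7, -33, 0, 0, 0, -79, -20, 0.7])

```text
t: 18.7
tcp_pos: [510.5, -68.7, 241.8]
eef_rot: [-0.0, 0.577, 0.817, -0.0]
contact_force: [-0.1, 0.3, -0.7]
width: 27.8
grasp_force: 0.0
```

```bash
python3 -c "
from h import *
report('w12')
c=cam('wrist')
u=proj(c,S(V,[[0,22,158.3],[0,40,159.5]]));print(u, robot.place_of('hole_up','wrist')[:2])
x,y=map(int,u[0]);cv2.imwrite('pics/c12.png',cv2.resize(c['img'][y-50:y+50,x-60:x+60,::-1],None,fx=5,fy=5))"
```

```text
t 18.75 tcp stand [ -2.1 -20.7 241.5] tool z stand [-0.002  0.    -1.   ] F stand [-0.04  0.17 -0.03] w 27.5
red 60 angle deg -1.3 y 40.2
dark 41 angle deg -0.9 y 23.8
[[264.91034792 144.79377383]
 [265.06887345 121.50294583]] [{'location': [267.2, 141.6], 'p': 0.74}]
```

View pics/c12.png

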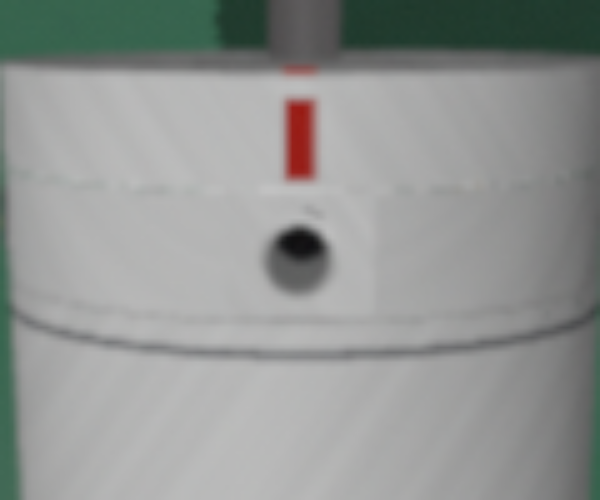

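The hole is at the top (263.6,146), about 1° off, with the red mark in line, and the hand is off. Next I fetch the brass plug.

Emit:
jog_arm(series=[0, 0, 0, -45, -10, 0, 0.6, 0, 0, 0, -90, -20, 0, 0.6, 0, 0, 0, -135, -30, 0, 0.6, 0, 0, 0, -180, -38, 0, 0.6, 0, 0, 0, -225, -47, 20, 0.6, 0, 0, 0, -260, -55, 55, 0.6, 0, 0, 0, -270, -57, 90, 0.6, 0, 0, 0, -270, -57, 90, 0.6, 0, 0, 0, -270, -57, 90, 0.6, 0, 0, 0, -270, -57, 90, 0.6])

```text
t: 19.85
tcp_pos: [547.1, -342.0, 153.5]
eef_rot: [0.001, 0.577, 0.817, 0.0]
contact_force: [-1.1, -0.3, 0.8]
width: 36.3
grasp_force: 0.0
```

Run:
```python
from h import *
np.set_printoptions(precision=1,suppress=True)
c=cam("wrist");s=robot.sense();print(s["t"],s["tcp_pos"],s["width"]); save(c,"w13")
M=rot(s["eef_rot"]).as_matrix()
for q,z in(("brass_plug",6),("steel_plug",6),("rack",0)):
    for d in robot.place_of(q,"wrist")[:2]: print(q,d["location"],round(d["p"],2),atz(c,d["location"],z))
hsv=cv2.cvtColor(c["img"],cv2.COLOR_RGB2HSV);m=cv2.inRange(hsv,(14,100,60),(30,255,255))
k,l,st,ce=cv2.connectedComponentsWithStats(m)
for i in range(1,k):
    if st[i,4]>60: 
        W=atz(c,ce[i],45); print(ce[i],st[i],W,"tool",M.T@(W-s["tcp_pos"]))
# hole from w12 pose is recomputed separately
```

```text
19.9 [ 547.2 -342.1  153.7] 36.61830767623379
brass_plug [261.7, 179.3] 0.87 [ 547.9 -344.     6. ]
steel_plug [214.7, 156.9] 0.84 [ 496.3 -338.     6. ]
steel_plug [169.0, 140.9] 0.79 [ 449.7 -337.8    6. ]
rack [212.6, 157.8] 0.76 [ 494.2 -340.9    0. ]
[213.5 163.7] [ 128  112  167   98 5313] [ 499.9 -335.3   45. ] tool [ 22.4 -42.4 108.6]
[181.1 288.8] [175 259  16  58 480] [ 507.1 -465.7   45. ] tool [-102.9  -79.3  108.8]
[341.2 287.9] [332 259  16  58 513] [ 655.  -412.2   45. ] tool [-101.9   78.   109. ]
[295.6 341.6] [ 125  328  326   25 6197] [ 635.8 -486.4   45. ] tool [-165.5   35.1  109. ]
```

View pics/w13.png

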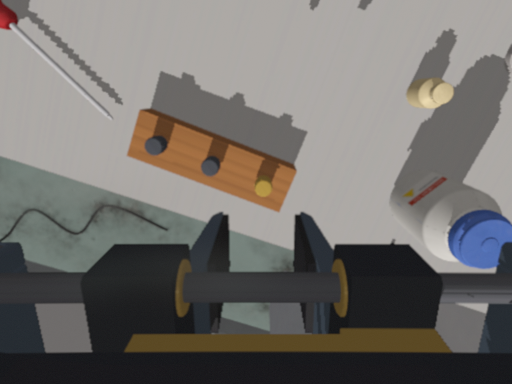

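Run:
```python
from h import *
np.set_printoptions(precision=1,suppress=True)
c=cam("wrist");s=robot.sense();M=rot(s["eef_rot"]).as_matrix();q=np.array(s["tcp_pos"]);t=cam("top");sd=cam("side")
hsv=cv2.cvtColor(c["img"],cv2.COLOR_RGB2HSV);sub=hsv[170:205,245:285]
m=cv2.inRange(sub,(20,120,60),(32,255,255));y,x=np.nonzero(m);print(len(x),x.mean()+245,y.mean()+170,x.min()+245,x.max()+245,y.min()+170,y.max()+170)
for uv,z in(((263.5,187),50),((263,186),48),((x.mean()+245,y.mean()+170),47)): W=atz(c,uv,z);print(W,M.T@(W-q))
W,e=tri(c,(482,240),t,(313,132));print("bottle cap",W,e,M.T@(W-q)); W,e=tri(c,(482,240),sd,(347,228));print(W,e)
print("camera calls ok",s["t"])
```

```text
257 263.2568093385214 186.0544747081712 255 271 176 195
[ 547.6 -339.4   50. ] [  2.5   1.7 103.1]
[ 547.  -339.2   48. ] [  2.9   1.3 105.1]
[ 547.4 -339.5   47. ] [  2.5   1.5 106.1]
bottle cap [ 717.8 -312.4   91.4] 0.8673151511184407 [-28.9 171.2  61.9]
[ 710.9 -310.4   99.2] 0.3781992991282404
camera calls ok 20.1
```

Emit:
jog_arm(series=[0, 0, 0, 2, 1.6, 45, 0.6, 0, 0, 0, 2, 1.6, 85, 0.6, 0, 0, 0, 2, 1.6, 105, 0.6, 0, 0, 0, 2, 1.6, 115, 0.6, 0, 0, 0, 2, 1.6, 115, 0.6, 0, 0, 0, 2, 1.6, 115, 1, 0, 0, 0, 2, 1.6, 115, 1, 0, 0, 0, 2, 1.6, 115, 1, 0, 0, 0, 2, 1.6, 115, 1, 0, 0, 0, 2, 1.6, 115, 1])

```text
t: 21.2
tcp_pos: [547.6, -340.4, 37.8]
eef_rot: [0.001, 0.577, 0.817, 0.0]
contact_force: [-0.4, 0.1, 7.1]
width: 12.9
grasp_force: 30.0
```

Emit:
jog_arm(series=[0, 0, 0, 0, 0, -5, 1, 0, 0, 0, 0, 0, -15, 1, 0, 0, 0, 0, 0, -35, 1, 0, 0, 0, 0, 0, -60, 1, 0, 0, 0, 0, 0, -70, 1, 0, 0, 0, 0, 0, -70, 1, 0, 0, 0, 0, 0, -70, 1])

```text
t: 21.9
tcp_pos: [546.7, -339.8, 106.4]
eef_rot: [-0.0, 0.577, 0.817, -0.0]
contact_force: [-0.3, -0.7, -0.6]
width: 13.0
grasp_force: 30.0
```

Run:
```python
from h import *
np.set_printoptions(precision=1,suppress=True)
c=cam("wrist");s=robot.sense();print(s["t"],s["tcp_pos"],s["width"],s["grasp_force"],np.array(s["contact_force"]))
sd=cam("side");u=proj(sd,s["tcp_pos"])[0];x,y=map(int,u);print(u, robot.place_of("brass_plug","side")[:1],robot.place_of("brass_plug","wrist")[:1])
u2=proj(c,s["tcp_pos"])[0];x2,y2=map(int,u2);print(u2)
a=cv2.resize(c["img"][max(0,y2-60):max(0,y2-60)+100,x2-50:x2+50,::-1],(400,400));b=cv2.resize(sd["img"][y-40:y+40,x-40:x+40,::-1],(400,400))
cv2.imwrite("pics/c14.png",np.hstack([a,b]))
```

```text
21.95 [ 546.5 -339.7  105.9] 12.742953632121868 29.999592304229736 [-0.  -0.2 -0.7]
[273.2 258.3] [{'location': [271.6, 266.9], 'p': 0.35}] []
[261.7 239.6]
```

View pics/c14.png

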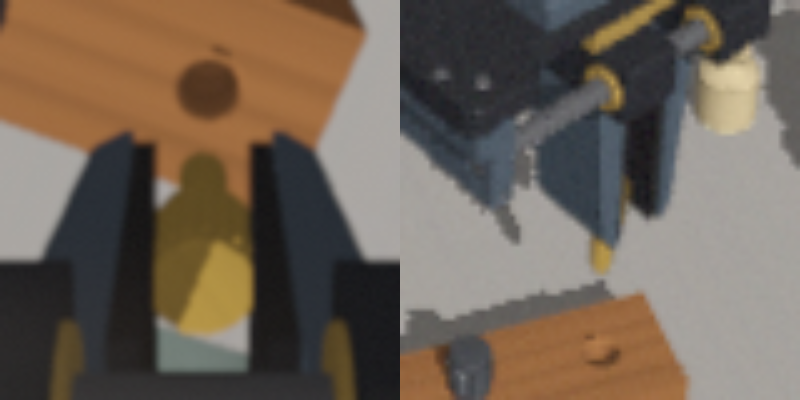

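Run:
```python
from h import *
np.set_printoptions(precision=1,suppress=True)
s=robot.sense();snap=robot.snapshot("wrist");T=np.array(snap["tool_from_camera"]);c=cam("wrist")
M=rot(s["eef_rot"]).as_matrix();q=np.array(s["tcp_pos"])
for uv,z in(((261.75,250),-12.2),((262,221.5),31.8)):
    W=atz(c,uv,q[2]-z);print("tool",M.T@(W-q))
q0=S(V,[-2.1,-20.7,241.5])[0]
k=dict(c);k["R"]=M@T[:3,:3];k["p"]=M@T[:3,3]+q0
H=atz(k,(263.6,146),158.3);print("q0",q0,"hole",H,"nominal",S(V,[0,22,158.3]))
print("delta",H-q,"tool",M.T@(H-q))
```

```text
tool [ -0.1  -0.1 -12.2]
tool [-1.3  0.1 31.8]
q0 [510.6 -68.6 241.5] hole [497.8 -28.8 158.3] nominal [[498.4 -27.6 158.3]]
delta [-48.7 310.9  52.4] tool [309.4  57.7 -52.1]
```

Emit:
jog_arm(series=[0, 0, 0, 0, 0, -45, 1, 0, 0, 0, 10, 2, -90, 1, 0, 0, 0, 40, 8, -120, 1, 0, 0, 0, 85, 17, -124, 1, 0, 0, 0, 130, 26, -124, 1, 0, 0, 0, 175, 35, -124, 1, 0, 0, 0, 220, 43, -124, 1, 0, 0, 0, 260, 50, -122, 1, 0, 0, 0, 290, 55, -115, 1, 0, 0, 0, 309, 57.5, -109, 1, 0, 0, 0, 309, 57.5, -109, 1, 0, 0, 0, 309, 57.5, -109, 1])

```text
t: 23.4
tcp_pos: [498.3, -29.5, 215.8]
eef_rot: [-0.0, 0.577, 0.817, -0.0]
contact_force: [1.5, -0.8, -0.7]
width: 12.4
grasp_force: 30.0
```

Emit:
jog_arm(series=[0, 0, 0, 0, 0, 0, 1, 0, 0, 0, 0, 0, 0, 1, 0, 0, 0, 0, 0, 0, 1])

```text
t: 23.7
tcp_pos: [498.4, -30.2, 216.0]
eef_rot: [0.0, 0.578, 0.816, 0.0]
contact_force: [0.2, -0.5, -1.2]
width: 12.5
grasp_force: 30.0
```

Run:
```python
from h import *
np.set_printoptions(precision=1,suppress=True)
c=cam("wrist");s=robot.sense();q=np.array(s["tcp_pos"]);M=rot(s["eef_rot"]).as_matrix();print(s["t"],q,s["width"],np.array(s["contact_force"]))
H=np.array([497.8,-28.8,158.3]);print("hole tool",M.T@(H-q), proj(c,[H,q+M@[0,0,31.8]]))
u=proj(c,q)[0];x,y=map(int,u);y0=y-110
cv2.imwrite("pics/c15.png",cv2.resize(c["img"][y0:y0+110,x-65:x+65,::-1],None,fx=5,fy=5));print(x-65,y0)
```

```text
23.75 [498.3 -30.  216. ] 12.528019329666668 [-1.   0.3 -0.4]
hole tool [ 1.4 -0.1 57.7] [[261.8 205.2]
 [261.9 219.7]]
197 130
```

View pics/c15.png

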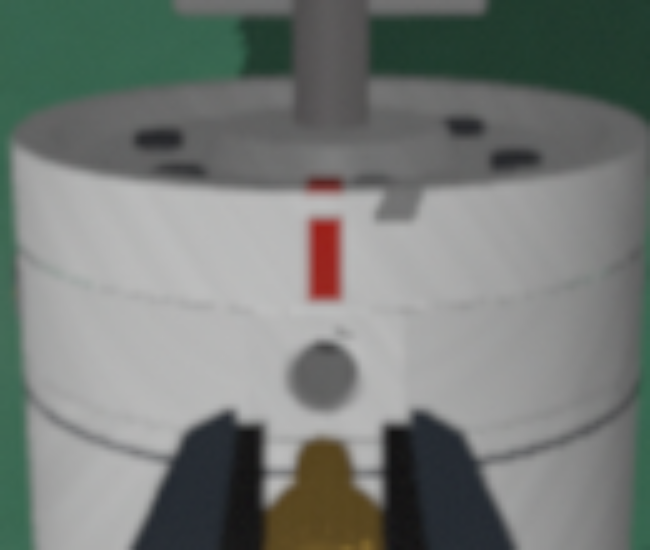

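The hole is at about (261.6,205) and the shank tip is centred at x≈262, so I need about 1.8 mm along tool x. I'll go down in small checked steps.

Emit:
jog_arm(series=[0, 0, 0, 1, 0, 10, 1, 0, 0, 0, 1.7, 0, 20, 1, 0, 0, 0, 1.7, 0, 24, 1, 0, 0, 0, 1.7, 0, 24, 1, 0, 0, 0, 1.7, 0, 24, 1])

```text
t: 24.25
tcp_pos: [497.6, -27.9, 191.7]
eef_rot: [-0.0, 0.577, 0.817, -0.0]
contact_force: [0.3, -0.1, -0.0]
width: 12.7
grasp_force: 30.0
```

Run:
```python
from h import *
np.set_printoptions(precision=1,suppress=True)
c=cam("wrist");s=robot.sense();q=np.array(s["tcp_pos"]);M=rot(s["eef_rot"]).as_matrix();print(s["t"],q,np.array(s["contact_force"]))
H=np.array([497.8,-28.8,158.3]);print("hole tool",M.T@(H-q))
u=proj(c,q)[0];x,y=map(int,u);y0=y-80
cv2.imwrite("pics/c16.png",cv2.resize(c["img"][y0:y0+90,x-50:x+50,::-1],None,fx=6,fy=6))
```

```text
24.3 [497.7 -27.9 192. ] [ 0.9 -0.1 -1.3]
hole tool [-0.8 -0.2 33.7]
```

View pics/c16.png

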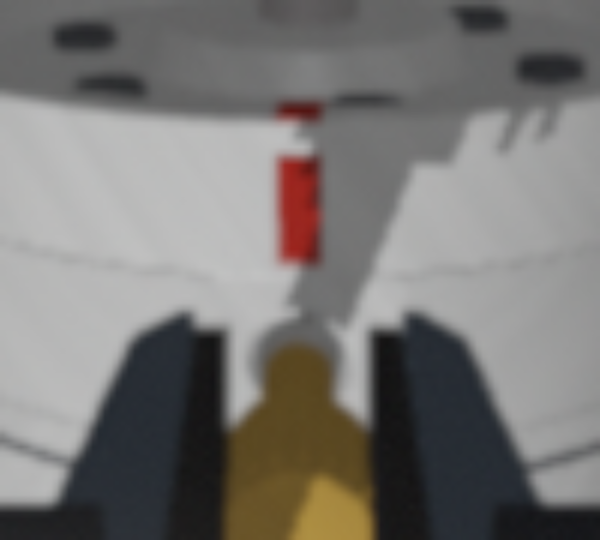

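The tip is centred over the hole at about (298,365) in the crop. Descending.

Emit:
jog_arm(series=[0, 0, 0, -0.2, 0, 1.5, 1, 0, 0, 0, -0.2, 0, 3, 1, 0, 0, 0, -0.2, 0, 3.6, 1, 0, 0, 0, -0.2, 0, 3.6, 1])

```text
t: 24.7
tcp_pos: [497.6, -28.1, 188.2]
eef_rot: [-0.0, 0.577, 0.817, -0.0]
contact_force: [-0.1, 0.3, 0.7]
width: 12.6
grasp_force: 30.0
```

Emit:
jog_arm(series=[0, 0, 0, 0, 0, 1, 1, 0, 0, 0, 0, 0, 2, 1, 0, 0, 0, 0, 0, 2, 1])

```text
t: 25.0
tcp_pos: [497.6, -28.1, 186.1]
eef_rot: [-0.0, 0.577, 0.817, -0.0]
contact_force: [-0.5, -0.7, 0.1]
width: 12.9
grasp_force: 30.0
```

Emit:
jog_arm(series=[0, 0, 0, 0, 0, 1.5, 1, 0, 0, 0, 0, 0, 3, 1, 0, 0, 0, 0, 0, 4.5, 1, 0, 0, 0, 0, 0, 6, 1, 0, 0, 0, 0, 0, 6, 1])

```text
t: 25.5
tcp_pos: [497.5, -28.1, 180.0]
eef_rot: [-0.0, 0.577, 0.817, -0.0]
contact_force: [0.0, -0.9, -0.2]
width: 12.4
grasp_force: 30.0
```

Emit:
jog_arm(series=[0, 0, 0, 0, 0, 1.5, 1, 0, 0, 0, 0, 0, 3, 1, 0, 0, 0, 0, 0, 4.5, 1, 0, 0, 0, 0, 0, 6, 1, 0, 0, 0, 0, 0, 7.5, 1, 0, 0, 0, 0, 0, 9, 1, 0, 0, 0, 0, 0, 10, 1, 0, 0, 0, 0, 0, 10, 1])

```text
t: 26.3
tcp_pos: [497.6, -28.1, 170.1]
eef_rot: [-0.0, 0.577, 0.817, -0.0]
contact_force: [-0.6, 0.1, -0.4]
width: 13.0
grasp_force: 30.0
```

Emit:
jog_arm(series=[0, 0, 0, 0, 0, 1.2, 1, 0, 0, 0, 0, 0, 2.5, 1, 0, 0, 0, 0, 0, 2.5, 1])

```text
t: 26.6
tcp_pos: [497.6, -28.1, 167.6]
eef_rot: [-0.0, 0.577, 0.817, -0.0]
contact_force: [0.4, 0.2, -0.7]
width: 12.4
grasp_force: 30.0
```

Emit:
jog_arm(series=[0, 0, 0, 0, 0, 0.7, 1, 0, 0, 0, 0, 0, 1.4, 1, 0, 0, 0, 0, 0, 1.4, 1])

```text
t: 26.9
tcp_pos: [497.7, -28.1, 166.3]
eef_rot: [-0.0, 0.577, 0.817, -0.0]
contact_force: [1.0, -0.7, -0.7]
width: 13.0
grasp_force: 30.0
```

Emit:
jog_arm(series=[0, 0, 0, 0, 0, 0.7, 1, 0, 0, 0, 0, 0, 0.9, 1, 0, 0, 0, 0, 0, 0.9, 1])

```text
t: 27.2
tcp_pos: [497.8, -28.1, 165.6]
eef_rot: [0.0, 0.577, 0.817, 0.0]
contact_force: [-0.6, 0.3, 2.8]
width: 12.7
grasp_force: 30.0
```

Emit:
jog_arm(series=[0, 0, 0, 0, 0, -0.5, 1, 0, 0, 0, 0, 0, -0.5, 0.7, 0, 0, 0, 0, 0, -0.5, 0.7, 0, 0, 0, 0, 0, -0.5, 0.7, 0, 0, 0, 0, 0, -0.5, 0.7, 0, 0, 0, 0, 0, -20, 0.7, 0, 0, 0, 0, 0, -50, 0.7, 0, 0, 0, 0, 0, -80, 0.7, 0, 0, 0, 0, 0, -80, 0.7, 0, 0, 0, 0, 0, -80, 0.7])

```text
t: 28.2
tcp_pos: [497.9, -28.1, 245.7]
eef_rot: [0.001, 0.577, 0.817, 0.0]
contact_force: [-0.3, 0.3, -0.7]
width: 27.8
grasp_force: 0.0
```

Run:
```python
from h import *
np.set_printoptions(precision=1,suppress=True)
report()
c=cam("wrist");s=robot.sense();print(s["tcp_pos"],s["width"])
u=proj(c,[[497.8,-28.8,158.3],[497.8,-28.8,178.3]]);print(u);x,y=map(int,u[0])
sd=cam("side");v=proj(sd,[497.8,-28.8,168])[0];X,Y=map(int,v)
a=cv2.resize(c["img"][y-50:y+50,x-50:x+50,::-1],(400,400));b=cv2.resize(sd["img"][Y-40:Y+40,X-40:X+40,::-1],(400,400));cv2.imwrite("pics/c17.png",np.hstack([a,b]))
```

```text
t 28.25 tcp stand [ -1.2  22.  244.8] tool z stand [-0.  0. -1.] F stand [ 0.5  0.9 -0.8] w 27.5
brass 329 angle deg -1.5 y 18.0
red 52 angle deg -0.9 y 40.0
[497.1 -28.1 244.5] 27.30636736888031
[[262.1 196.5]
 [262.2 204.3]]
```

View pics/c17.png

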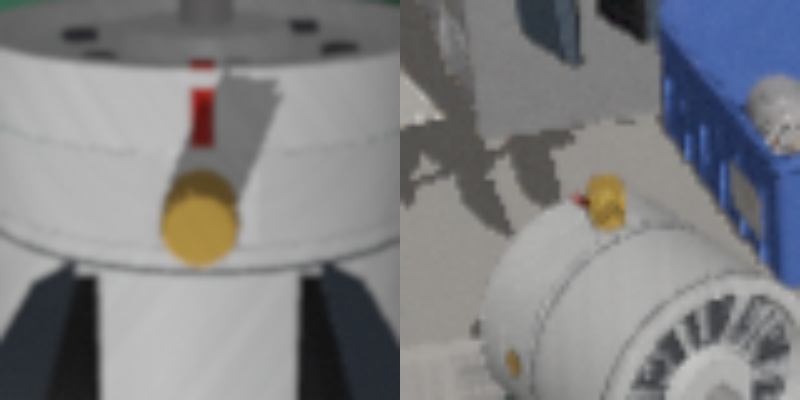

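The plug stands upright at the top of the drum. Its head top is at (262,203) against a predicted 204 for fully home, so it is seated. I'm handing in.

```bash
python3 -c "
from station import robot
print(robot.sign_off())"
```

```text
the job is handed in; nothing more can be done
None
```

The brass plug is in the drum's open hole and looks fully home, with the hole about 1° from the top and the hand clear. I handed the job in at about 28 s; it returned no verdict.

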